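# Lock a battery module into its test dock with the long rod

## Robot

A 7-joint arm with a two-finger parallel gripper is mounted at the origin on the work surface. World frame = base frame: x ahead of the robot, y to its left, z up, the work surface at z = 0. Lengths are in mm, angles in rad, forces in N, time in s.
With the tool pointing down it reaches from about 425 to 825 mm from the base axis. Payload 3.6 kg.
Tool frame: the origin (TCP) lies on the centre line of the jaws, within the pads' length; the fingertips stand 17 mm ahead of it and the grasp point (between the pads) lies 2 mm behind it; z points along the fingers, y is the line along which they close (so a half turn about z gives the same grasp; the last joint's range is limited). The gripper opens to 85 mm and grips with 20 to 120 N. Pads are 22 mm wide; open, the fingers measure 114 mm over their backs; the gripper's body (76 mm by 85 mm) begins 54 mm behind the grasp point. The pads swing forward as they close: fully open they stand 13 mm farther back than shut.
Start: joints at [1.161, 0.615, -0.013, 1.423, 0.008, 1.103, -0.04], TCP at [242.796, -602.921, 248.297] pointing down, gripper open.
Joint ranges: [-3.12, 3.12], [-0.3, 2.06], [-1.34, 1.32], [0.26, 2.42], [-1.36, 4.5], [0.01, 1.98], [-2.84, 2.84]. Speed limits (rad/s): [2.79, 2.79, 3.14, 3.14, 3.14, 3.14, 3.14].

## Interface

Orientations are given as a unit quaternion [x, y, z, w].
In Python, from cell import manip gives the robot as it stands.
- The arm moves only by the tool play_rows, never from a script. Its argument "deltas" is text: rows parted by semicolons, each of 4 numbers parted by spaces: the shift along the tool's x, y, z in mm, then the turn about the tool's z in degrees. In form: x y z twist; .... A call has 1 to 10 rows; each row shifts and turns the commanded pose from where the row before left it, along the tool's axes as they then stand; what a row does not reach is not made up. A row lasts 1/12 s, in which the tool goes at most 41.7 mm and 7.16 degrees, less where a joint would pass 70% of its speed; a pose out of reach is approached as far as the arm can. A call is refused whole if a number of a shift passes 41.7 or a number of a turn 7.16, either way. A call with a gripper value outside its range is refused whole. "gripper" is the opening, from 0 (shut) to 1 (fully open), set as the call begins (left out, the last holds). The fingers move at their own pace and stop on an object; "grip_force" is the grip in N (left out, the last holds). Time passes only in rows, so rows that do not move let the fingers close. It gives the time, the measured TCP pose, the force, the opening and the grip force at its end, in the units of the state.
- manip.state(): the state, without advancing time (a new reading comes with each control period).
- manip.camera(name): name is "scene" or "top"; returns a dict with "img" (480x640x3 uint8, red, green, blue), "mtx" (3x3 intrinsics, pixels), "R" (3x3) and "t" (3): a world point X has camera coordinates R X + t. Camera axes: x right, y down, z forward; pixel columns grow to the right and rows downward; lengths in mm; the calibration is good to about 2 mm. A picture is of the moment at which its call begins. There is no depth.
- manip.job_done(): hands the job in; it is judged then, once.
Trained networks look in the newest picture that a camera, given by its name, has taken for a name from the list of things; names that differ only in an ending like _2 or _b are one class to them, and where a whole thing is asked for, a point or a joint stands for the part that bears it (a point fixed in the world has none). Each returns a list of dicts, best first, with "confidence" (0 to 1); they miss things now and then, are a little off and sometimes report something else, mostly with a low value. They report only what shows in the picture. A call takes as long as a camera call.
- manip.masks_of(thing, camera): "mask" (480x640 bool, what is visible of it) and "box" ([left, top, right, bottom] in pixels, round what is visible of it).
The state is a dict: "time_s": time; "joint_positions": joint angles; "joint_vel": joint speeds; "effort": joint torques, N m; "tcp_pos": TCP position; "eef_rot": TCP orientation; "force": force on the tool from outside, world axes, zero at the start; "ft_torque": the same for the moment, N m; "width": opening from 0.0 (shut) to 1.0 (fully open); "gripper_force": force on a finger pad.
Only numpy, scipy, OpenCV 4.12 (cv2) and the standard library are available. Lean on these libraries where they do the work, as an engineer would, in place of code of your own. Each camera call takes 0.05 s, during which the arm holds its last target. There are 200 camera calls.

## Task

Lock the green battery module into its aluminium test dock: take the longer of the two steel locking rods and, coming from the robot's right-hand side, slide it gently through the dock's near cheek, the module's black lug and into the far block until its tip comes up against the depth stop hidden inside. Still holding it, press it against the stop with about 10 N for about one second, then let go and leave it there. Never load the dock or the module hard (25 N is too much), and leave the module down in its dock and the short rod, screwdriver, jar and spare cell where they are.

Things in the scene. Friction and masses are not known exactly. Their poses are not given: they have to be found in the camera images.
- rod: Long locking rod, steel, about 0.17 kg. Origin mid-handle on the rod's axis; x along the shank to the tip, z up as it lies. Block handle 40 (x) x 20 (y) x 30 (z) mm, then a collar 26 mm across, 6 thick, front face at x = 26, then a round shank 12 mm across, 216 long from that face. Take the handle across its 20 mm width from above, gripping firmly (it is nose-heavy), and lift straight up.
- rod_tip (a point): Centre of the long rod's tip, 242 mm along x from the rod's origin; axes as the rod's. The last 12 mm of the shank is a cone down to 6 mm across.
- rest_a: Grey plastic rest under the long rod (either place), fixed. Origin at its underside below the rod's handle; x along the rod, world +y (robot's right to left) within 0.15 rad. Holds the rod level, axis 50 mm above the table: handle on a post 14 mm wide, 35 high; shank in an open-topped slot 15 wide, 10 deep at x = 93 to 107.
- rest_b: The same kind of rest, under the short rod.
- short_rod: Short locking rod on the other rest: the same handle, collar and cone but a shank of only 116 mm. Origin and axes as for the long rod. Not to be used: leave it on its rest.
- dock: Test dock, fixed, rigid: aluminium base 8 mm thick, x = -88 to 140, 110 wide (y); upright near cheek x = -82 to -70 and far block x = 70 to 134, both 60 wide, 80 high, each with a round bore 13.5 mm across, axis 50 mm above the table. Origin at table level midway between them; x is the direction of insertion (world +y, robot's right to left, within 0.15 rad), z up.
- entry (a point): Middle of the near cheek's bore at its outer face (x = -82 of the dock); axes as the dock's. The rod is home before its collar reaches the cheek: 10 to 50 mm of shank stay visible.
- socket (a point): Middle of the far block's bore at its mouth (x = 70 of the dock); axes as the dock's. Inside, unseen, is a rigid flat depth stop, set anew each time somewhere 14 to 54 mm past this mouth; only the contact force tells when the tip bears on it. Until then the rod slides with a drag of up to about 5 N.
- module: Battery module, loose, about 0.5 kg: black tray 132 x 78 mm, six green cells lying in it, an upright lug in its middle. It stands on the dock's base between low rails with 3 mm play sideways and 4 mm towards each cheek. Origin mid-underside, axes about as the dock's.
- lug (a point): Middle of the module's lug bore: lug 12 mm thick, 34 wide, top 76 mm above the table; bore 13.5 mm across, 42 mm above the module's underside. It may stand about 2 mm sideways off the line of the cheeks; the rod's cone draws it into line with a few newtons.
- screwdriver: Bystander: screwdriver lying beyond the dock, about 170 mm long; origin near its middle, underneath.
- jar: Bystander: clear jar with black cap, 52 mm across, 75 mm high; origin at the middle of the underside.
- spare_cell: Bystander: one blue cell standing on end, 18 mm across, 65 mm high; origin at the middle of the underside.

How it is judged (in metres and radians):
On the way, in this order (a step that is already met when the one before it is completed fails the run):
1. the rod's tip is through the near cheek (x of rod_tip in the frame of entry between 0.012 and 0.07 m and y of rod_tip in the frame of entry between -0.005 and 0.005 m and z of rod_tip in the frame of entry between -0.005 and 0.005 m), for 0.05 s.
2. the tip is through the module's lug (x of rod_tip in the frame of lug between 0.006 and 0.06 m and y of rod_tip in the frame of lug between -0.005 and 0.005 m and z of rod_tip in the frame of lug between -0.005 and 0.005 m), for 0.05 s.
3. the tip is in the far block's bore (x of rod_tip in the frame of socket above 0.008 m and y of rod_tip in the frame of socket between -0.005 and 0.005 m and z of rod_tip in the frame of socket between -0.005 and 0.005 m), for 0.05 s.
4. held by the gripper, the tip presses on the hidden stop in the far block with more than 2 N (x of rod_tip in the frame of socket between 0.0125 and 0.057 m and y of rod_tip in the frame of socket between -0.005 and 0.005 m and z of rod_tip in the frame of socket between -0.005 and 0.005 m and contact force between rod and stop_c0 above 2 N and contact force between the fingers and rod above 3 N), for 0.4 s.
At the end, for the whole second after the job is handed in: The long rod lies released and at rest through near cheek and lug, its tip in the far block's bore, within 2.5 mm of the stop's face and 5 mm of the bore's axis; the module level, within 12 mm of its start. Before that the tip was pressed on the stop with 2 to 25 N for 0.4 s (distance between rod_tip and stop_c0 below 0.0065 m and x of rod_tip in the frame of socket between 0.0125 and 0.057 m and y of rod_tip in the frame of socket between -0.005 and 0.005 m and z of rod_tip in the frame of socket between -0.005 and 0.005 m and y of rod in the frame of entry between -0.008 and 0.008 m and z of rod in the frame of entry between -0.008 and 0.008 m and angle between module's own z axis and vertical below 0.06 rad and distance of module from where it was at the start of the episode below 0.012 m and linear speed of each of rod, module below 0.01 m/s); the robot touches nothing.
It fails at once if the rod loads the dock with 25 N or more (contact force between rod and dock above 25 N).
It fails at once if the rod loads the module with 25 N or more (contact force between rod and module above 25 N).
It fails at once if the robot itself pushes the dock or the module with 25 N or more (contact force between any of the arm, the fingers and dock above 25 N or contact force between any of the arm, the fingers and module above 25 N).
It fails at once if the module is lifted or tipped out of its dock (distance of module from where it was at the start of the episode above 0.02 m or angle between module's own z axis and vertical above 0.15 rad).
It fails at once if the short rod, screwdriver, jar or spare cell is displaced by more than 30 mm (distance of any of short_rod, screwdriver, jar, spare_cell from where it was at the start of the episode above 0.03 m).
It also fails if it takes over 64 s, if anything falls off the work surface, if the arm or the gripper's body presses on something with over 40 N, if the wrist force passes 120 N, or if a joint passes its speed limit or range.

## Working session

There is one attempt and no reset: what is moved stays moved. The work goes in short steps, Python scripts to look and compute and a tool call to move; the robot and the scene stay as the last step left them, time stands still between calls to the robot, and variables do not carry over. Pictures are saved under pics/ and viewed, at most 10 in all, crops included, and the job is handed in when it is done.

Besides the shell and the picture viewer there is one more tool, called after "Request:" by a JSON object that holds its "api" and its "payload". play_rows: Moves the arm, as the interface text tells. Its arguments: {"type":"object","properties":{"deltas":{"type":"string"},"gripper":{"type":"number"},"grip_force":{"type":"number"}},"required":["deltas"]}

```bash
ls; mkdir -p pics
python3 - <<'E'
from cell import manip
import cv2,numpy as np
s=manip.state(); print(s)
for c in ["scene","top"]:
    d=manip.camera(c); cv2.imwrite(f"pics/{c}0.png",d["img"][:,:,::-1]); np.savez(f"{c}.npz",**d)
    print(c,d["mtx"].tolist(),d["R"].tolist(),d["t"].tolist())
    for n in ["rod","short_rod","rest_a","dock","module","lug","entry","socket","jar","screwdriver","spare_cell"]:
        try:
            for m in manip.masks_of(n,c): 
                np.save(f"m_{c}_{n}_{m['confidence']:.2f}.npy",m["mask"])
                print(n,round(m["confidence"],2),m["box"],int(m["mask"].sum()))
        except Exception as e: print(n,e)
E
```

```text
pics
{'time_s': 0.0, 'joint_positions': array([ 1.16149038,  0.61590676, -0.01261994,  1.4249251 ,  0.00808709,
        1.10341203, -0.04038602]), 'joint_vel': array([ 0.0003665 , -0.0005492 , -0.00076116,  0.00127597, -0.00044224,
        0.00118837, -0.00233328]), 'effort': array([ 5.48382959e-04, -4.69219279e+01,  2.59405766e-01, -1.71035260e+01,
        1.00047924e-02,  9.62023070e-03, -7.41144788e-06]), 'tcp_pos': array([ 242.52966188, -602.26484485,  247.13749527]), 'eef_rot': array([ 9.81730075e-01,  1.90274452e-01, -2.59693605e-04, -1.27452078e-03]), 'force': array([ 0.73555922, -0.48974391,  0.20743241]), 'ft_torque': array([-0.02724078,  0.04084671, -0.01119369]), 'gripper_force': 0.0, 'width': 1.0011914426572126}
scene [[519.5232780195046, 0.0, 312.5020719380396], [0.0, 519.5232780195046, 239.10938251691414], [0.0, 0.0, 1.0]] [[-0.6318691105404585, 0.7750216227474108, -0.009105570755322664], [0.528856820447222, 0.4225250504307538, -0.7360591316089653], [-0.5666144108750365, -0.46990857199295616, -0.6768559989807846]] [349.65456141948226, -312.80496891433415, 1480.451248726
[... 1131 characters left out ...]
, 327.7, 309.8] 510
short_rod 0.81 [414.5, 301.3, 481.1, 311.6] 361
rest_a 0.84 [408.0, 288.9, 476.9, 317.0] 826
rest_a 0.56 [270.1, 288.8, 339.0, 314.8] 964
dock 0.79 [214.9, 211.9, 305.0, 267.4] 2147
dock 0.54 [273.6, 172.9, 338.9, 192.3] 296
module 0.56 [246.1, 219.1, 296.6, 256.5] 1454
module 0.34 [230.6, 291.1, 330.1, 310.3] 531
lug 0.95 [246.7, 221.6, 296.9, 256.4] 1437
entry 0.55 [211.0, 211.4, 308.9, 267.8] 2117
entry 0.43 [416.6, 297.9, 477.9, 311.2] 287
socket 0.78 [213.1, 219.3, 305.7, 264.2] 2035
socket 0.59 [228.7, 293.0, 330.1, 310.2] 558
jar 0.84 [457.9, 194.8, 480.3, 212.0] 406
screwdriver 0.82 [272.3, 170.1, 337.2, 193.1] 320
screwdriver 0.62 [414.7, 299.8, 478.5, 311.8] 303
```

Run:
```python
import cv2
a=cv2.imread("pics/top0.png")[160:340,200:500]; cv2.imwrite("pics/top0c.png",cv2.resize(a,(800,480),interpolation=cv2.INTER_CUBIC))
a=cv2.imread("pics/scene0.png")[120:345,220:520]; cv2.imwrite("pics/scene0c.png",cv2.resize(a,(800,600),interpolation=cv2.INTER_CUBIC))
```

```text
(no output)
```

View pics/top0c.png

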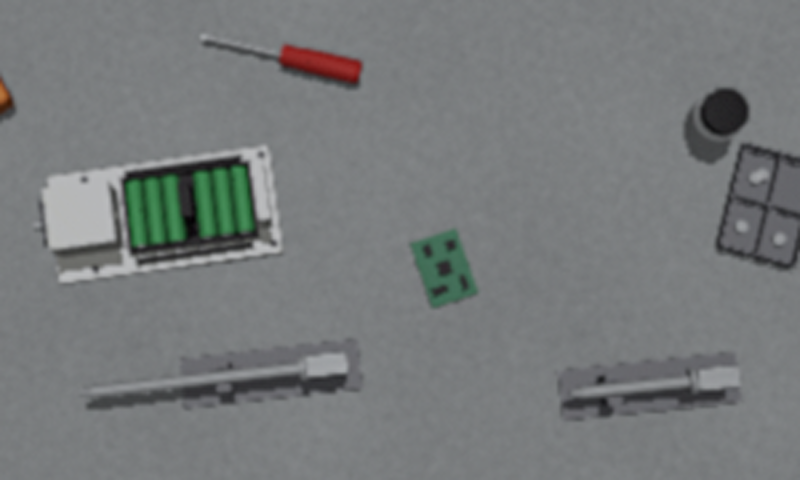

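View pics/scene0c.png

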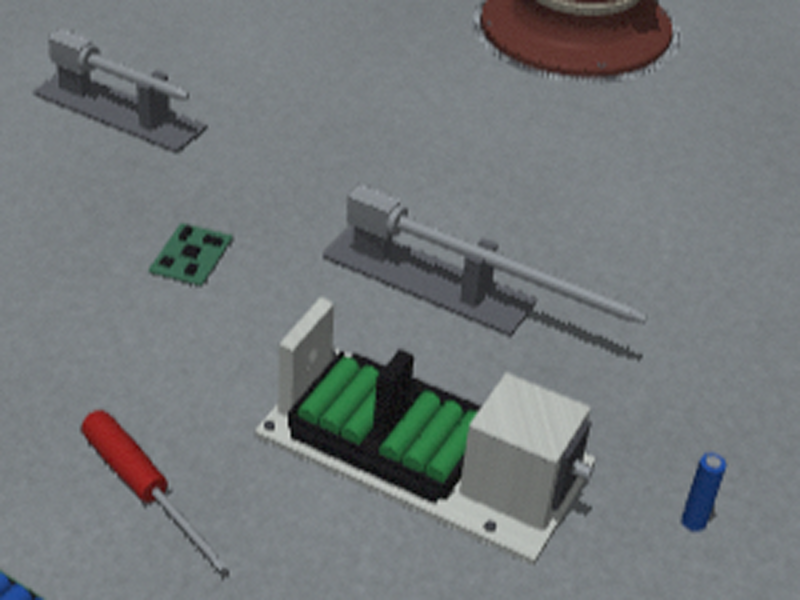

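```bash
cat > fit.py <<'E'
import numpy as np,cv2
from scipy.optimize import minimize
from scipy.ndimage import map_coordinates
def load(c): return dict(np.load(f"{c}.npz"))
def proj(d,X):
    p=(np.asarray(X)@d["R"].T+d["t"])@d["mtx"].T
    return p[...,:2]/p[...,2:]
def back(d,uv,z):
    r=d["R"].T@np.linalg.solve(d["mtx"],[uv[0],uv[1],1]); C=-d["R"].T@d["t"]
    return C+r*(z-C[2])/r[2]
def grads(d,s):
    g=cv2.cvtColor(d["img"],cv2.COLOR_RGB2GRAY).astype(float)
    if s>0: g=cv2.GaussianBlur(g,(0,0),s)
    return cv2.Sobel(g,-1,1,0)/8,cv2.Sobel(g,-1,0,1)/8
def score(d,G,segs):
    tot=0;w=0
    for a,b in segs:
        p=proj(d,np.array([a,b])); L=np.linalg.norm(p[1]-p[0])
        t=(p[1]-p[0])/L; n=max(int(2*L),3)
        q=p[0]+np.outer(np.linspace(.04,.96,n),p[1]-p[0])
        gx=map_coordinates(G[0],[q[:,1],q[:,0]],order=1); gy=map_coordinates(G[1],[q[:,1],q[:,0]],order=1)
        v=np.abs(-gx*t[1]+gy*t[0]); tot+=np.minimum(v,25).mean()*L; w+=L
    return tot/w
def Rz(yaw,pitch=0):  # x axis along yaw, pitch>0 = tip up
    c,s=np.cos(yaw),np.sin(yaw); cp,sp=np.cos(pitch),np.sin(pitch)
    x=np.array([c*cp,s*cp,sp]); y=np.array([-s,c,0]); return np.stack([x,y,np.cross(x,y)],1)
def rect(x0,x1,y0,y1,z):
    c=[np.array(v,float) for v in [(x0,y0,z),(x1,y0,z),(x1,y1,z),(x0,y1,z)]]
    return [(c[i],c[(i+1)%4]) for i in range(4)]
def dock_segs(p,cam,H=80):
    S=rect(70,134,-30,30,H)+rect(-82,-70,-30,30,H)[0:4]
    B=rect(-88,140,-55,55,8); S+=B if cam=="top" else [B[2],B[1]]
    if cam=="scene": S+=[(np.array([134.,30,8]),np.array([134.,30,H])),(np.array([134.,-30,8]),np.array([134.,-30,H])),(np.array([-82.,30,8]),np.array([-82.,30,H]))]
    R=Rz(p[2]); o=np.array([p[0],p[1],p[3] if len(p)>3 else 0])
    return [(R@a+o,R@b+o) for a,b in S]
def rod_segs(p,d,L=242,handle=True,x0=30):
    # p: tip... origin x,y,z,yaw,pitch
    R=Rz(p[3],p[4]); o=np.array(p[:3]); C=-d["R"].T@d["t"]
    S=[(R@a+o,R@b+o) for a,b in rect(-20,20,-10,10,15)] if handle else []
    for s in (1,-1):
        e=[]
        for x,r in ((x0,6),(L-12,6),(L,3)):
            P=o+R[:,0]*x; n=np.cross(R[:,0],P-C); e.append(P+s*r*n/np.linalg.norm(n))
        S+=[(e[0],e[1]),(e[1],e[2])]
    return S
def opt(f,x0,steps,sig=(2,1,.6)):
    x=np.array(x0,float)
    for s in sig:
        sim=np.vstack([x]+[x+np.eye(len(x))[i]*steps[i]*s for i in range(len(x))])
        r=minimize(lambda v:-f(v,s),x,method="Nelder-Mead",options=dict(initial_simplex=sim,maxiter=600,xatol=1e-3,fatol=1e-5)); x=r.x
    return x,-r.fun
E
cat > m1.py <<'E'
from fit import *
import sys
D={c:load(c) for c in ("scene","top")}
G={(c,s):grads(D[c],s) for c in D for s in (2,1,.6)}
c0=back(D["top"],(259,239),30); r0=back(D["top"],(322,297),65); rt=back(D["top"],(232,309),50)
s0=back(D["top"],(470,302),65)
print("init",c0,r0,rt)
for H in (80,88):
  for cams in (("scene",),("top",),("scene","top")):
    f=lambda v,s:sum(score(D[c],G[c,s],dock_segs(v,c,H)) for c in cams)
    best=max((opt(f,[c0[0]+dx,c0[1]+dy,np.pi/2+a],[3,3,.02]) for a in(-.06,.06) for dx in(-10,10) for dy in (-25,0)),key=lambda r:r[1])
    print("dock",H,cams,best[0].round(3),round(best[1],3))
yaw=np.arctan2(rt[1]-r0[1],rt[0]-r0[0])
for L,p0,nm in ((242,r0,"long"),(142,s0,"short")):
  for cams in (("scene",),("top",),("scene","top")):
    if len(cams)==1:
      f=lambda v,s:sum(score(D[c],G[c,s],rod_segs([v[0],v[1],50,v[2],0],D[c],L)) for c in cams)
      best=max((opt(f,[p0[0]+dx,p0[1]+dy,yaw],[3,3,.02]) for dx in(-4,4) for dy in(-6,6)),key=lambda r:r[1])
    else:
      f=lambda v,s:sum(score(D[c],G[c,s],rod_segs(v,D[c],L)) for c in cams)
      best=max((opt(f,[p0[0]+dx,p0[1]+dy,50,yaw,0],[3,3,3,.02,.02]) for dx in(-4,4) for dy in(-6,6)),key=lambda r:r[1])
    print(nm,cams,best[0].round(3),round(best[1],3))
E
python3 m1.py
```

```text
init [606.44702726 217.25137071  30.        ] [446.13844185  52.83663316  65.        ] [421.93857249 286.87306387  50.        ]
dock 80 ('scene',) [610.059 187.32    1.688] 16.483
dock 80 ('top',) [615.594 190.256   1.737] 15.165
dock 80 ('scene', 'top') [610.443 187.546   1.688] 32.842
dock 88 ('scene',) [617.225 191.448   1.685] 14.986
dock 88 ('top',) [610.638 188.37    1.691] 16.574
dock 88 ('scene', 'top') [610.256 188.779   1.688] 27.105
long ('scene',) [441.649  50.718   1.657] 8.897
long ('top',) [436.844  51.655   1.656] 16.554
long ('scene', 'top') [ 4.37453e+02  5.09130e+01  4.64210e+01  1.65800e+00 -2.00000e-03] 25.334
short ('scene',) [ 447.61  -317.779    1.681] 10.965
short ('top',) [ 425.119 -325.284    1.649] 17.476
short ('scene', 'top') [ 4.25723e+02 -3.29575e+02  3.05240e+01  1.64900e+00  4.10000e-02] 28.352
```

```bash
cat > ov.py <<'E'
from fit import *
def overlay(d,segs,box,k,fn,col=(0,0,255)):
    x0,y0,x1,y1=box
    im=cv2.resize(d["img"][y0:y1,x0:x1,::-1].copy(),None,fx=k,fy=k,interpolation=cv2.INTER_CUBIC)
    for a,b in segs:
        p=((proj(d,np.array([a,b]))+.5-[x0,y0])*k-.5)
        cv2.line(im,*[tuple(int(round(16*t)) for t in q) for q in p],col,1,cv2.LINE_AA,4)
    cv2.imwrite(fn,im) if fn else None
    return im
E
python3 - <<'E'
from ov import *
D={c:load(c) for c in ("scene","top")}
p=[437.45,50.9,50,1.658,0]; q=[610.44,187.55,1.688]
a=overlay(D["scene"],rod_segs(p,D["scene"])+dock_segs(q,"scene"),(300,180,470,336),4,None)[:,:680]
b=overlay(D["top"],rod_segs(p,D["top"])+dock_segs(q,"top"),(205,205,345,320),4,None)
cv2.imwrite("pics/ov1.png",a);cv2.imwrite("pics/ov2.png",b)
E
```

```text
(no output)
```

View pics/ov1.png

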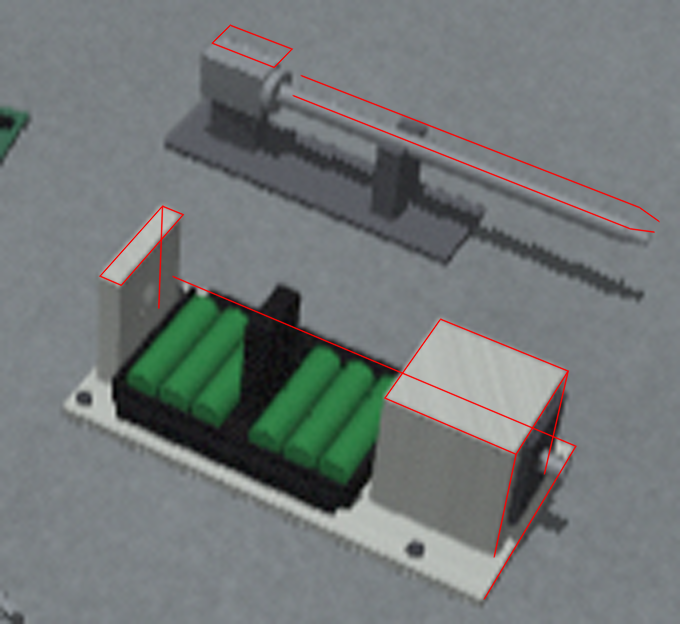

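View pics/ov2.png

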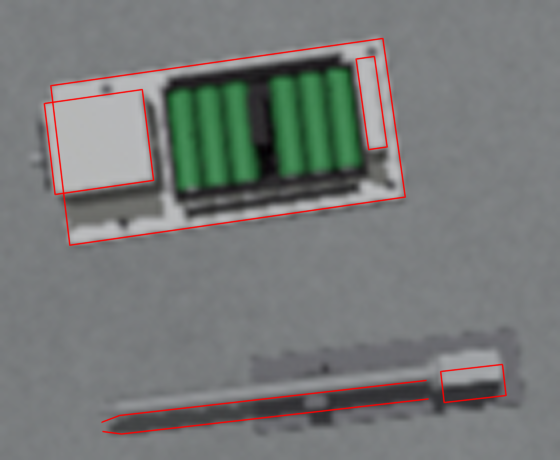

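```bash
python3 - <<'E'
s=open("fit.py").read()
s=s.replace("[B[2],B[1]]","[B[0],B[1]]")
s=s.replace("[(np.array([134.,30,8]),np.array([134.,30,H])),(np.array([134.,-30,8]),np.array([134.,-30,H])),(np.array([-82.,30,8]),np.array([-82.,30,H]))]",
 "[(np.array([134.,-30,8]),np.array([134.,-30,H])),(np.array([70.,-30,8]),np.array([70.,-30,H])),(np.array([-82.,-30,8]),np.array([-82.,-30,H]))]")
# signed score: optional interior point
s=s.replace("def score(d,G,segs):","def score(d,G,segs,inner=None):\n    ci=None if inner is None else proj(d,np.array(inner))")
s=s.replace("v=np.abs(-gx*t[1]+gy*t[0]);","v=-gx*t[1]+gy*t[0]\n        if ci is None: v=np.abs(v)\n        else:\n            m=(ci[1]-ci[0])/np.linalg.norm(ci[1]-ci[0]); nn=np.array([-t[1],t[0]]); w0=ci[0]+m*((p.mean(0)-ci[0])@m)-p.mean(0)\n            v=v*np.sign(nn@w0)\n        ")
s=s.replace("tot+=np.minimum(v,25)","tot+=np.clip(v,-25,25)")
s+='''
def axis(p,L=242):
    R=Rz(p[3],p[4]); o=np.array(p[:3]); return [o,o+R[:,0]*L]
'''
open("fit.py","w").write(s)
E
cat > m2.py <<'E'
from ov import *
D={c:load(c) for c in ("scene","top")}
G={(c,s):grads(D[c],s) for c in D for s in (2,1,.6)}
for cams in (("scene",),("top",),("scene","top")):
    f=lambda v,s:sum(score(D[c],G[c,s],dock_segs(v,c)) for c in cams)
    q=max((opt(f,[610.4+dx,187.5,1.688],[3,3,.02]) for dx in(-3,3)),key=lambda r:r[1]); print("dock",cams,q[0].round(4),q[1])
def S(c,v,s): return score(D[c],G[c,s],rod_segs(v,D[c],handle=False),axis(v))+(0.6*score(D[c],G[c,s],rod_segs(v,D[c])[:4]) if c=="top" else 0)
for cams in (("scene",),("top",),("scene","top")):
    if len(cams)==1: f=lambda v,s:sum(S(c,[v[0],v[1],50,v[2],0],s) for c in cams); ini=[50,1.658]; st=[3,3,.02]
    else: f=lambda v,s:sum(S(c,v,s) for c in cams); st=[3,3,3,.02,.02]
    r=max((opt(f,[444+dx,51+dy]+([1.658] if len(cams)==1 else [50,1.658,0]),st) for dx in(-3,0,3) for dy in(-6,0,6)),key=lambda r:r[1])
    print("rod",cams,r[0].round(4),r[1])
p=r[0];q=q[0]
ims=[overlay(D[c],rod_segs(p,D[c])+dock_segs(q,c),b,3,None) for c,b in (("scene",(300,180,470,336)),("top",(205,205,345,320)))]
h=max(i.shape[0] for i in ims); im=np.hstack([cv2.copyMakeBorder(i,0,h-i.shape[0],0,0,0) for i in ims])
cv2.imwrite("pics/ov3.png",cv2.resize(im,(800,int(h*800/im.shape[1]))))
E
python3 m2.py
```

```text
Traceback (most recent call last):
  File "m2.py", line 1, in <module>
    from ov import *
  File "ov.py", line 1, in <module>
    from fit import *
  File "fit.py", line 28
    tot+=np.clip(v,-25,25).mean()*L; w+=L
                                         ^
IndentationError: unindent does not match any outer indentation level
```

```bash
sed -i 's/^ *tot+=np.clip/        tot+=np.clip/' fit.py; python3 m2.py
```

```text
dock ('scene',) [611.3663 187.3621   1.6924] 20.488986001760694
dock ('top',) [615.5983 190.2528   1.7366] 15.16489741180484
dock ('scene', 'top') [611.0605 187.4516   1.6905] 36.92454207224905
rod ('scene',) [442.4505  42.7854   1.6545] 9.195294433623332
rod ('top',) [447.7822  52.3852   1.6567] 26.734007930310334
rod ('scene', 'top') [4.475101e+02 5.244470e+01 5.495830e+01 1.656400e+00 6.000000e-04] 35.739038429084026
```

View pics/ov3.png

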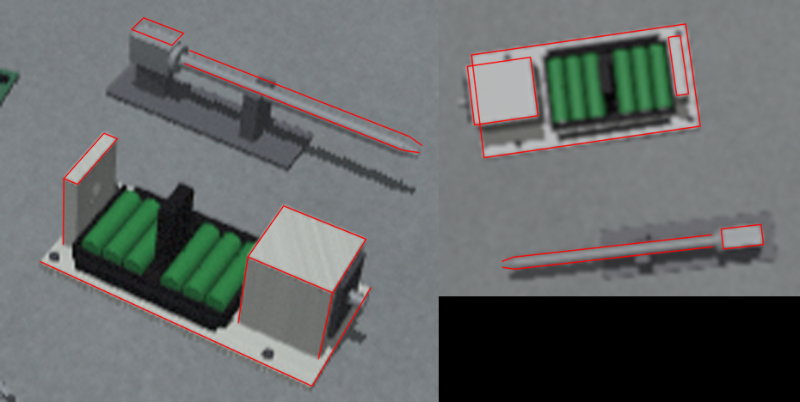

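```bash
cat > m3.py <<'E'
from fit import *
D={c:load(c) for c in ("scene","top")}
G={(c,s):grads(D[c],s) for c in D for s in (1,.6)}
f=lambda v,s:score(D["top"],G["top",s],dock_segs(v,"top"))
q=max((opt(f,[610+dx,187+dy,1.69],[1,1,.005],(1,.6)) for dx in(-4,-2,0,2) for dy in(-3,0,3)),key=lambda r:r[1] if abs(r[0][2]-1.69)<.02 else 0); print("dock top",q)
def S(c,v,s): return score(D[c],G[c,s],rod_segs(v,D[c],handle=False),axis(v))
f=lambda v,s:S("scene",[v[0],v[1],50,v[2],0],s)
R=[opt(f,[447+dx,51+dy,1.656],[1,2,.005],(1,.6)) for dx in(-6,-3,0,3,6) for dy in(-4,0,4)]
for r in sorted(R,key=lambda r:-r[1])[:8]: print("rod scene",r[0].round(3),round(r[1],2))
# profile across shank in scene at x=150 along rod and in top
for c in D:
    g=cv2.cvtColor(D[c]["img"],cv2.COLOR_RGB2GRAY).astype(float)
    R_=Rz(1.6565); acc=0
    T=np.arange(-24,25,2)
    for x in range(120,225,2):
        P=np.array([447.5,52.4,50])+R_[:,0]*x+np.outer(T,R_[:,1])  # + = toward -x world
        u=proj(D[c],P); acc=acc+map_coordinates(g,[u[:,1],u[:,0]],order=1)
    print(c,list(zip(T.tolist(),(acc/53).round().astype(int).tolist())))
E
python3 m3.py
```

```text
dock top (array([610.64853946, 188.86860807,   1.68962068]), np.float64(16.814460391813633))
rod scene [442.451  42.785   1.655] 9.2
rod scene [442.45   42.785   1.655] 9.2
rod scene [442.451  42.785   1.655] 9.2
rod scene [442.451  42.785   1.655] 9.2
rod scene [442.45   42.785   1.655] 9.2
rod scene [442.45   42.785   1.655] 9.2
rod scene [442.451  42.785   1.655] 9.2
rod scene [442.451  42.786   1.655] 9.2
scene [(-24, 118), (-22, 122), (-20, 124), (-18, 125), (-16, 125), (-14, 124), (-12, 114), (-10, 97), (-8, 89), (-6, 97), (-4, 113), (-2, 128), (0, 143), (2, 150), (4, 147), (6, 137), (8, 129), (10, 126), (12, 126), (14, 127), (16, 127), (18, 126), (20, 126), (22, 126), (24, 126)]
top [(-24, 122), (-22, 121), (-20, 120), (-18, 120), (-16, 119), (-14, 119), (-12, 119), (-10, 117), (-8, 116), (-6, 120), (-4, 133), (-2, 143), (0, 141), (2, 125), (4, 103), (6, 83), (8, 70), (10, 65), (12, 64), (14, 69), (16, 84), (18, 103), (20, 116), (22, 120), (24, 120)]
```

Request:
{"api": "play_rows", "payload": {"deltas": "32 -9 0 -3; 32 -9 0 -3; 32 -9 0 -3; 32 -9 0 -3; 32 -9 0 -3; 32 -9 0 -3; 32 -9 0 -3; 32 -9 0 -3; 32 -9 0 -3; 32 -9 0 -3", "gripper": 1}}

```text
time_s: 2.03
tcp_pos: [450.0, -345.6, 248.5]
eef_rot: [0.898, 0.439, 0.0, 0.0]
force: [0.6, -0.5, 0.7]
width: 1.004
gripper_force: 0.0
```

Request:
{"api": "play_rows", "payload": {"deltas": "28 -9 0 -3; 28 -9 0 -3; 28 -9 0 -3; 28 -9 0 -3; 28 -9 0 -3; 28 -9 0 -3; 28 -9 0 -3; 28 -9 0 -3; 28 -9 0 -3; 28 -9 0 -3"}}

```text
time_s: 2.87
tcp_pos: [483.4, -56.8, 248.6]
eef_rot: [0.754, 0.657, 0.0, 0.0]
force: [0.2, -0.7, 0.2]
width: 0.998
gripper_force: 0.0
```

```bash
cat > go.py <<'E'
import numpy as np,sys
from scipy.spatial.transform import Rotation as Ro
from cell import manip
def delta(target,yaw,s=None):
    """tool-frame shift (mm) and twist (deg) to put TCP at target with tool x at yaw"""
    s=s or manip.state(); M=Ro.from_quat(s["eef_rot"]).as_matrix(); x=M[:,0]; y0=np.arctan2(x[1],x[0])
    tw=-np.degrees((yaw-y0+np.pi)%(2*np.pi)-np.pi)
    print("tcp",s["tcp_pos"].round(2),"toolx yaw",round(y0,4),"tilt z",M[:,2].round(4),"F",s["force"].round(2),"T",s["ft_torque"].round(2),"grip",round(s["width"],3),round(s["gripper_force"],1),"t",round(s["time_s"],2))
    print("tool shift",(M.T@(np.array(target)-s["tcp_pos"])).round(2),"twist",round(tw,2))
    return s,M
if __name__=="__main__":
    a=[float(v) for v in sys.argv[1:]]; delta(a[:3],a[3])
E
python3 go.py 448 52 150 1.6565
```

```text
tcp [483.35 -56.82 248.61] toolx yaw 1.4325 tilt z [ 0.0011 -0.     -1.    ] F [ 0.23 -0.66  0.22] T [ 0.05 -0.03  0.02] grip 0.998 0.0 t 2.87
tool shift [102.89 -50.12  98.57] twist -12.84
```

Request:
{"api": "play_rows", "payload": {"deltas": "0 0 0 -3.2; 0 0 0 -3.2; 0 0 0 -3.2; 0 0 0 -3.2; 0 0 0 0; 0 0 0 0"}}

```text
time_s: 3.37
tcp_pos: [483.2, -58.3, 248.4]
eef_rot: [0.678, 0.735, 0.0, 0.0]
force: [0.3, 0.2, 0.0]
width: 1.004
gripper_force: 0.0
```

```bash
python3 go.py 448 52 130 1.6565
```

```text
tcp [483.2  -58.34 248.43] toolx yaw 1.6518 tilt z [ 3.e-04  0.e+00 -1.e+00] F [0.27 0.17 0.01] T [-0.02 -0.03  0.04] grip 1.004 0.0 t 3.37
tool shift [112.83 -26.19 118.43] twist -0.27
```

Request:
{"api": "play_rows", "payload": {"deltas": "22.6 -5.2 20 -0.3; 22.6 -5.2 20 0; 22.6 -5.2 20 0; 22.6 -5.2 20 0; 22.6 -5.2 20 0; 0 0 15 0; 0 0 5 0; 0 0 0 0; 0 0 0 0"}}

```text
time_s: 4.12
tcp_pos: [448.2, 51.4, 128.7]
eef_rot: [0.676, 0.737, 0.0, 0.0]
force: [0.3, 0.6, 0.2]
width: 1.002
gripper_force: 0.0
```

Run:
```python
from go import *
from ov import *
delta([448,52,48],1.6565)
ims=[]
for c,b in (("scene",(320,150,470,260)),("top",(220,250,370,360))):
    d=manip.camera(c); np.savez(c+"1.npz",**d)
    p=[448,52.4,50,1.6565,0]
    ims.append(overlay(d,rod_segs(p,d),b,2.66*2,None)[:,:798])
im=np.vstack(ims); cv2.imwrite("pics/g1.png",cv2.resize(im,None,fx=.5,fy=.5,interpolation=cv2.INTER_AREA))
```

```text
tcp [448.16  51.38 128.68] toolx yaw 1.6566 tilt z [ 8.e-04 -4.e-04 -1.e+00] F [0.29 0.63 0.2 ] T [-0.01 -0.04  0.01] grip 1.002 0.0 t 4.12
tool shift [ 0.67 -0.17 80.68] twist 0.01
```

View pics/g1.png

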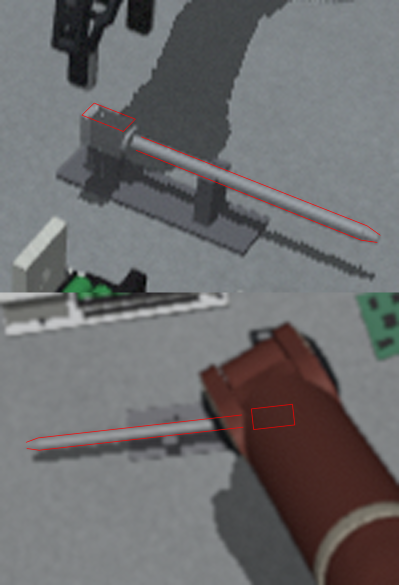

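Request:
{"api": "play_rows", "payload": {"deltas": "0 0 20 0; 0 0 20 0; 0 0 15 0; 0 0 10 0; 0 0 8 0; 0 0 5 0; 0 0 2 0; 0 0 0 0; 0 0 0 0"}}

```text
time_s: 4.97
tcp_pos: [447.9, 52.1, 48.8]
eef_rot: [0.675, 0.737, 0.0, 0.0]
force: [0.6, -0.5, -0.6]
width: 1.001
gripper_force: 0.0
```

Request:
{"api": "play_rows", "payload": {"deltas": "0 0 0 0; 0 0 0 0; 0 0 0 0; 0 0 0 0; 0 0 0 0; 0 0 0 0; 0 0 0 0; 0 0 0 0", "gripper": 0, "grip_force": 100}}

```text
time_s: 5.63
tcp_pos: [447.6, 52.2, 48.7]
eef_rot: [0.675, 0.737, 0.0, 0.0]
force: [-0.7, 0.6, 5.3]
width: 0.219
gripper_force: 97.6
```

Request:
{"api": "play_rows", "payload": {"deltas": "0 0 0 0; 0 0 0 0; 0 0 0 0; 0 0 0 0"}}

```text
time_s: 5.97
tcp_pos: [447.6, 52.2, 48.7]
eef_rot: [0.675, 0.737, 0.0, 0.0]
force: [-0.8, 0.4, 5.0]
width: 0.217
gripper_force: 97.6
```

Request:
{"api": "play_rows", "payload": {"deltas": "0 0 -3 0; 0 0 -6 0; 0 0 -10 0; 0 0 -12 0; 0 0 -15 0; 0 0 -15 0; 0 0 -15 0; 0 0 -10 0; 0 0 0 0; 0 0 0 0"}}

```text
time_s: 6.8
tcp_pos: [447.4, 51.9, 134.6]
eef_rot: [0.675, 0.737, 0.0, 0.0]
force: [-0.2, 0.3, -1.8]
width: 0.215
gripper_force: 97.6
```

```bash
python3 go.py 652.5 -158.5 129 1.69
```

```text
tcp [447.4   51.92 134.57] toolx yaw 1.6584 tilt z [ 6.e-04  0.e+00 -1.e+00] F [-0.25  0.28 -1.83] T [-0.06 -0.05  0.04] grip 0.215 97.6 t 6.8
tool shift [-227.56  185.89    5.7 ] twist -1.81
```

Request:
{"api": "play_rows", "payload": {"deltas": "-20 16 0 0; -25 20 0 0; -25 20 0 0; -25 20 0 0; -25 20 0 0; -25 20 0 0; -25 20 0 0; -25 20 0 0; -20 18 0 0; -12 12 0 -1.8"}}

```text
time_s: 7.63
tcp_pos: [653.2, -161.6, 132.0]
eef_rot: [0.665, 0.747, -0.001, -0.0]
force: [0.4, -0.9, -1.1]
width: 0.217
gripper_force: 97.7
```

Request:
{"api": "play_rows", "payload": {"deltas": "0 0 0 0; 0 0 0 0; 0 0 0 0; 0 0 0 0"}}

```text
time_s: 7.97
tcp_pos: [651.6, -155.9, 133.6]
eef_rot: [0.663, 0.749, -0.0, -0.001]
force: [0.1, -0.7, -1.8]
width: 0.221
gripper_force: 97.8
```

```bash
cat > look.py <<'E'
from go import *
from ov import *
import sys
tag=sys.argv[1]
s,M=delta([652.5,-158.5,48.7],1.69)
x=M[:,0]; yaw=np.arctan2(x[1],x[0]); g=s["tcp_pos"]-M[:,2]*2
ims=[]
for c,b in (("scene",(200,190,420,340)),("top",(240,190,420,310))):
    d=manip.camera(c); np.savez(c+tag+".npz",**d)
    q=[611,187.5,1.6905] if c=="scene" else [610.65,188.87,1.6896]
    p=[g[0],g[1],g[2]+1,yaw,0]
    ims.append(cv2.resize(overlay(d,rod_segs(p,d)+dock_segs(q,c),b,4,None),(800,int((b[3]-b[1])*800/(b[2]-b[0])))))
for i,n in zip(ims,"st"): cv2.imwrite(f"pics/{tag}{n}.png",i)
E
python3 look.py a
```

```text
tcp [ 651.56 -155.88  133.63] toolx yaw 1.6922 tilt z [-0.0023  0.0013 -1.    ] F [ 0.05 -0.72 -1.75] T [-0.06 -0.03 -0.02] grip 0.221 97.8 t 7.97
tool shift [-2.85  0.8  84.92] twist 0.12
```

Request:
{"api": "play_rows", "payload": {"deltas": "-2.8 0.8 10 0; 0 0 15 0; 0 0 15 0; 0 0 15 0; 0 0 15 0; 0 0 10 0; 0 0 5 0; 0 0 0 0; 0 0 0 0; 0 0 0 0"}}

```text
time_s: 8.9
tcp_pos: [654.6, -160.4, 50.4]
eef_rot: [0.664, 0.748, 0.001, 0.001]
force: [0.8, -1.2, -1.9]
width: 0.224
gripper_force: 97.9
```

```bash
python3 look.py b
python3 - <<'E'
from fit import *
# profiles across shank at several stations along rod in each camera, with nominal pose
from cell import manip
from go import *
s,M=delta([652.5,-158.5,48.7],1.69); x=M[:,0]; yaw=np.arctan2(x[1],x[0]); g=s["tcp_pos"]-M[:,2]*2+[0,0,1]; R_=Rz(yaw)
for c in ("scene","top"):
    d=load(c+"b"); gr=cv2.cvtColor(d["img"],cv2.COLOR_RGB2GRAY).astype(float); C=-d["R"].T@d["t"]
    for lo in (60,100,140,180,210):
        acc=[]
        T=np.arange(-18,19,1.5)
        for xx in np.arange(lo,lo+20,1.):
            P=g+R_[:,0]*xx; n=np.cross(R_[:,0],P-C); n/=np.linalg.norm(n)
            u=proj(d,P+np.outer(T,n)); acc.append(map_coordinates(gr,[u[:,1],u[:,0]],order=1))
        print(c,lo,np.mean(acc,0).round().astype(int).tolist())
    print("n",n.round(2))
E
```

```text
tcp [ 654.62 -160.35   50.37] toolx yaw 1.6901 tilt z [ 2.1e-03 -2.0e-04 -1.0e+00] F [ 0.81 -1.22 -1.93] T [-0.   -0.03  0.01] grip 0.224 97.9 t 8.9
tool shift [ 2.09 -1.89  1.66] twist 0.0
tcp [ 654.56 -160.44   50.47] toolx yaw 1.69 tilt z [ 2.2e-03 -3.0e-04 -1.0e+00] F [ 0.97 -0.32 -2.2 ] T [-0.01  0.02 -0.01] grip 0.218 97.9 t 9.0
tool shift [ 2.18 -1.81  1.76] twist -0.0
scene 60 [85, 78, 76, 73, 71, 71, 70, 81, 102, 123, 138, 147, 151, 146, 124, 95, 76, 72, 72, 71, 71, 71, 71, 71, 71]
scene 100 [135, 134, 133, 133, 133, 130, 117, 105, 107, 124, 139, 149, 152, 146, 129, 114, 105, 103, 98, 94, 90, 89, 85, 84, 82]
scene 140 [133, 133, 135, 135, 135, 131, 117, 103, 109, 125, 140, 150, 152, 146, 136, 132, 132, 133, 125, 105, 86, 82, 89, 91, 86]
scene 180 [138, 137, 138, 138, 138, 135, 118, 104, 109, 127, 141, 151, 154, 146, 136, 134, 135, 137, 138, 139, 137, 135, 134, 133, 132]
scene 210 [137, 137, 137, 136, 135, 131, 114, 102, 109, 126, 142, 153, 154, 146, 136, 132, 133, 135, 136, 136, 136, 135, 134, 134, 136]
n [-0.74 -0.09  0.67]
top 60 [138, 138, 138, 138, 138, 137, 134, 133, 133, 141, 151, 157, 156, 144, 130, 120, 120, 128, 135, 134, 126, 110, 92, 82, 77]
top 100 [139, 139, 139, 139, 138, 137, 134, 133, 135, 142, 152, 157, 155, 143, 129, 119, 120, 128, 136, 136, 128, 112, 94, 83, 78]
top 140 [139, 138, 139, 139, 140, 139, 137, 136, 137, 144, 153, 158, 154, 142, 127, 119, 120, 129, 136, 136, 131, 117, 98, 85, 78]
top 180 [139, 139, 138, 138, 138, 137, 136, 135, 137, 144, 153, 158, 154, 141, 127, 118, 120, 129, 136, 136, 130, 115, 97, 84, 78]
top 210 [140, 140, 140, 140, 140, 138, 136, 135, 137, 145, 154, 158, 153, 140, 126, 117, 120, 128, 134, 132, 122, 103, 87, 79, 75]
n [-0.98 -0.12 -0.16]
```

View pics/bs.png

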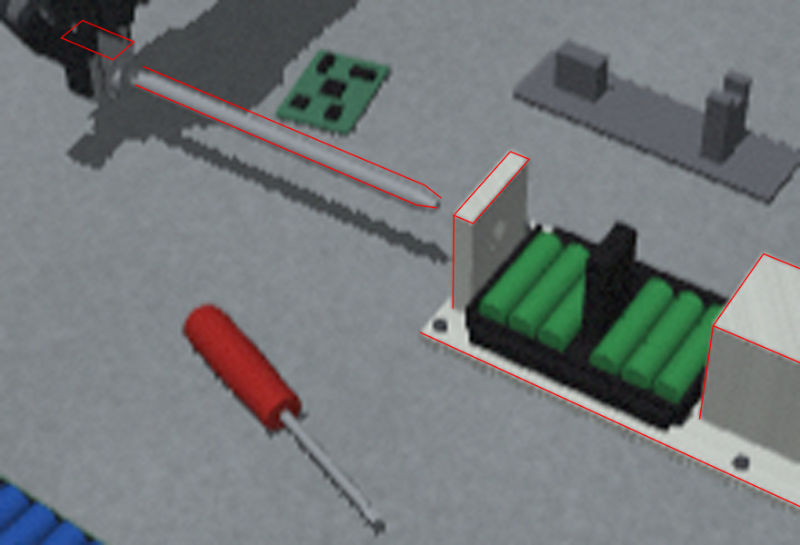

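View pics/bt.png

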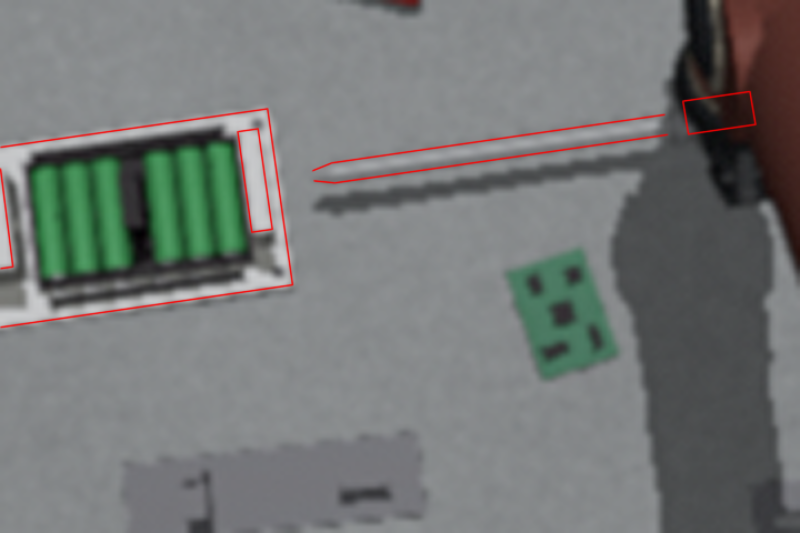

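```bash
cat > prof.py <<'E'
from fit import *
def prof(d,o,yaw,a,b,nl,T,lab):
    gr=cv2.cvtColor(d["img"],cv2.COLOR_RGB2GRAY).astype(float); R=Rz(yaw)
    k=np.linspace(.1,.9,60)[:,None,None]
    P=(np.array(a)*(1-k)+np.array(b)*k)+np.array(nl)*T[None,:,None]
    u=proj(d,P@R.T+o); v=map_coordinates(gr,[u[...,1],u[...,0]],order=1).mean(0)
    print(lab,v.round().astype(int).tolist())
T=np.arange(-8,8.5,1.)
for c,q in (("top",[611,188,1.69]),("scene",[611,187.5,1.6905])):
    d=load(c); o=np.array([q[0],q[1],0]); y=q[2]
    e=[((-88.,-55,8),(140.,-55,8),(0,-1,0),"base -y(world+x)"),((-88.,55,8),(140.,55,8),(0,1,0),"base +y"),((-88.,-55,8),(-88.,55,8),(-1,0,0),"base near x"),((140.,-55,8),(140.,-30,8),(1,0,0),"base far x"),
     ((70.,-30,80),(134.,-30,80),(0,-1,0),"blk -y"),((70.,30,80),(134.,30,80),(0,1,0),"blk +y"),((70.,-30,80),(70.,30,80),(-1,0,0),"blk near"),((134.,-30,80),(134.,30,80),(1,0,0),"blk far"),
     ((-82.,-30,80),(-82.,30,80),(-1,0,0),"chk near"),((-70.,-30,80),(-70.,30,80),(1,0,0),"chk far"),((-82.,-30,80),(-70.,-30,80),(0,-1,0),"chk -y"),((-82.,30,80),(-70.,30,80),(0,1,0),"chk +y")]
    for a,b,n,l in e: prof(d,o,y,a,b,n,T,c+" "+l)
E
python3 prof.py
```

```text
top base -y(world+x) [114, 129, 145, 158, 167, 169, 166, 159, 150, 141, 134, 129, 127, 126, 126, 126, 126]
top base +y [109, 125, 142, 156, 166, 171, 171, 164, 152, 136, 122, 116, 114, 116, 120, 123, 124]
top base near x [156, 159, 164, 169, 173, 174, 169, 161, 152, 142, 134, 128, 126, 125, 125, 126, 126]
top base far x [183, 183, 183, 183, 181, 179, 177, 172, 167, 162, 160, 156, 153, 150, 144, 138, 132]
top blk -y [183, 183, 183, 183, 183, 183, 181, 179, 177, 175, 173, 172, 174, 175, 177, 178, 176]
top blk +y [183, 184, 184, 184, 183, 180, 175, 165, 149, 128, 106, 87, 73, 65, 64, 68, 74]
top blk near [184, 184, 184, 184, 183, 179, 172, 159, 143, 123, 105, 93, 88, 93, 106, 123, 138]
top blk far [183, 184, 184, 184, 182, 179, 173, 163, 148, 130, 113, 103, 100, 103, 110, 117, 122]
top chk near [184, 185, 185, 184, 182, 178, 173, 167, 164, 164, 168, 171, 173, 169, 162, 152, 142]
top chk far [182, 184, 185, 185, 184, 182, 176, 166, 150, 127, 102, 80, 66, 59, 64, 73, 82]
top chk -y [181, 181, 181, 181, 180, 177, 173, 170, 165, 160, 159, 160, 162, 168, 172, 175, 170]
top chk +y [180, 181, 
[... 557 characters left out ...]
113, 113, 113, 112]
scene blk +y [181, 181, 181, 181, 181, 179, 174, 165, 154, 143, 133, 127, 125, 124, 124, 124, 124]
scene blk near [183, 184, 184, 184, 184, 184, 184, 179, 162, 137, 116, 107, 105, 104, 102, 99, 97]
scene blk far [181, 181, 181, 181, 181, 180, 174, 150, 110, 81, 74, 75, 72, 64, 59, 63, 71]
scene chk near [185, 185, 185, 186, 186, 185, 184, 179, 168, 152, 138, 130, 128, 128, 129, 128, 128]
scene chk far [186, 186, 185, 185, 185, 182, 170, 148, 119, 97, 88, 87, 88, 90, 92, 94, 95]
scene chk -y [182, 182, 182, 182, 182, 178, 173, 163, 149, 133, 121, 116, 116, 116, 116, 117, 118]
scene chk +y [184, 184, 184, 183, 183, 181, 176, 169, 159, 150, 141, 136, 132, 131, 131, 130, 130]
```

```bash
cat > st.py <<'E'
import numpy as np,sys
from scipy.spatial.transform import Rotation as Ro
from cell import manip
Q=np.array([610.4,188.,0]); yaw=1.690
u=np.array([np.cos(yaw),np.sin(yaw),0]); v=np.array([-u[1],u[0],0])
s=manip.state(); M=Ro.from_quat(s["eef_rot"]).as_matrix(); r=s["tcp_pos"]-Q
y0=np.arctan2(M[1,0],M[0,0])
print("tip past entry %.2f lat(dock y) %.2f tcpz %.2f  yawerr %.4f tilt %s"%(r@u+242+82,r@v,r[2],y0-yaw,M[:,2].round(4)))
print("F u,v,z",np.round([s["force"]@u,s["force"]@v,s["force"][2]],2),"T",np.round([s["ft_torque"]@u,s["ft_torque"]@v,s["ft_torque"][2]],2),"grip",round(s["gripper_force"],1),"t",round(s["time_s"],2))
print("tool x,y in u,v:",(M[:,0]@u).round(3),(M[:,1]@v).round(3))
E
python3 st.py
```

```text
tip past entry -27.22 lat(dock y) -2.40 tcpz 50.47  yawerr -0.0000 tilt [ 2.2e-03 -3.0e-04 -1.0e+00]
F u,v,z [-0.44 -0.93 -2.2 ] T [ 0.02  0.   -0.01] grip 97.9 t 9.0
tool x,y in u,v: 1.0 -1.0
```

Request:
{"api": "play_rows", "payload": {"deltas": "0 -2.4 0.6 0; 0 0 0 0; 0 0 0 0; 0 0 0 0; 0 0 0 0; 0 0 0 0"}}

```text
time_s: 9.5
tcp_pos: [651.5, -160.6, 48.8]
eef_rot: [0.664, 0.748, 0.0, 0.0]
force: [-0.0, -0.1, -1.1]
width: 0.22
gripper_force: 97.9
```

```bash
for i in 1 2 3; do python3 st.py|head -2; done; python3 look.py c
```

```text
tip past entry -27.01 lat(dock y) 0.68 tcpz 48.77  yawerr 0.0001 tilt [ 1.e-04  1.e-04 -1.e+00]
F u,v,z [-0.09  0.04 -1.12] T [0.02 0.03 0.01] grip 97.9 t 9.5
tip past entry -27.01 lat(dock y) 0.68 tcpz 48.77  yawerr 0.0001 tilt [ 1.e-04  1.e-04 -1.e+00]
F u,v,z [-0.09  0.04 -1.12] T [0.02 0.03 0.01] grip 97.9 t 9.5
tip past entry -27.01 lat(dock y) 0.68 tcpz 48.77  yawerr 0.0001 tilt [ 1.e-04  1.e-04 -1.e+00]
F u,v,z [-0.09  0.04 -1.12] T [0.02 0.03 0.01] grip 97.9 t 9.5
tcp [ 651.47 -160.6    48.77] toolx yaw 1.6901 tilt z [ 1.e-04  1.e-04 -1.e+00] F [-0.03 -0.09 -1.12] T [-0.03  0.01  0.01] grip 0.22 97.9 t 9.5
tool shift [1.96 1.28 0.07] twist 0.01
```

```bash
cat > rodprof.py <<'E'
from fit import *
import sys
from go import *
tag=sys.argv[1]
s,M=delta([652.5,-158.5,48.7],1.69); x=M[:,0]; yaw=np.arctan2(x[1],x[0]); g=s["tcp_pos"]+[0,0,1.3]; R_=Rz(yaw)
T=np.arange(-12,12.5,1)
for c in ("scene","top"):
    d=load(c+tag); gr=cv2.cvtColor(d["img"],cv2.COLOR_RGB2GRAY).astype(float); C=-d["R"].T@d["t"]
    # synthetic: fit template  bg | rod shading | bg by matching width-12 mask smoothed; report edges by max gradient
    for lo in (100,140,180,205):
        acc=[]
        for xx in np.arange(lo,lo+22,1.):
            P=g+R_[:,0]*xx; n=np.cross(R_[:,0],P-C); n/=np.linalg.norm(n)
            w=proj(d,P+np.outer(T,n)); acc.append(map_coordinates(gr,[w[:,1],w[:,0]],order=1))
        print(c,lo,np.mean(acc,0).round().astype(int).tolist())
E
python3 rodprof.py c
```

```text
tcp [ 651.42 -160.62   48.72] toolx yaw 1.6901 tilt z [ 0.e+00  1.e-04 -1.e+00] F [ 0.62 -0.86 -1.05] T [-0.1  -0.05  0.02] grip 0.219 97.9 t 9.6
tool shift [1.98 1.32 0.02] twist 0.01
scene 100 [134, 134, 134, 131, 121, 110, 103, 105, 114, 126, 136, 144, 149, 151, 150, 145, 136, 126, 118, 114, 111, 109, 106, 104, 102]
scene 140 [135, 135, 135, 130, 120, 108, 102, 106, 116, 128, 138, 145, 150, 152, 151, 146, 138, 133, 132, 133, 134, 130, 120, 106, 91]
scene 180 [138, 138, 137, 131, 120, 108, 102, 105, 115, 128, 138, 146, 151, 154, 151, 146, 139, 135, 134, 136, 137, 138, 138, 138, 137]
scene 205 [135, 135, 135, 130, 120, 109, 103, 107, 118, 129, 139, 147, 152, 153, 151, 145, 137, 132, 131, 132, 135, 136, 136, 136, 136]
top 100 [138, 137, 135, 134, 133, 134, 136, 141, 147, 153, 156, 157, 154, 146, 136, 128, 122, 120, 122, 127, 133, 135, 134, 130, 121]
top 140 [140, 140, 139, 137, 136, 136, 137, 142, 148, 153, 157, 157, 154, 145, 135, 127, 121, 119, 122, 127, 131, 130, 126, 118, 105]
top 180 [139, 138, 137, 135, 134, 135, 136, 142, 148, 154, 157, 158, 153, 144, 134, 126, 120, 119, 122, 128, 131, 130, 126, 117, 105]
top 205 [139, 138, 136, 135, 134, 134, 137, 142, 149, 154, 158, 158, 152, 143, 133, 124, 118, 118, 121, 126, 130, 131, 126, 119, 108]
```

Request:
{"api": "play_rows", "payload": {"deltas": "3 0.4 -1.1 0; 6 0 0 0; 6 0 0 0; 3 0 0 0; 0 0 0 0; 0 0 0 0; 0 0 0 0; 0 0 0 0; 0 0 0 0"}}

```text
time_s: 10.35
tcp_pos: [649.6, -143.3, 49.8]
eef_rot: [0.664, 0.748, -0.0, 0.0]
force: [-0.2, 0.4, -1.6]
width: 0.217
gripper_force: 97.9
```

```bash
python3 st.py
```

```text
tip past entry -9.58 lat(dock y) 0.48 tcpz 49.76  yawerr -0.0006 tilt [-1.e-04 -3.e-04 -1.e+00]
F u,v,z [ 0.46  0.16 -1.63] T [-0.03  0.07 -0.06] grip 97.9 t 10.35
tool x,y in u,v: 1.0 -1.0
```

Request:
{"api": "play_rows", "payload": {"deltas": "3 0 0 0; 3 0 0 0; 3 0 0 0; 2 0 0 0; 2 0 0 0; 1 0 0 0; 0 0 0 0; 0 0 0 0; 0 0 0 0"}}

```text
time_s: 11.1
tcp_pos: [648.0, -129.0, 49.8]
eef_rot: [0.664, 0.748, -0.0, 0.0]
force: [0.7, 0.3, -1.5]
width: 0.221
gripper_force: 97.9
```

```bash
python3 st.py
```

```text
tip past entry 4.73 lat(dock y) 0.37 tcpz 49.80  yawerr -0.0001 tilt [ 0.e+00 -2.e-04 -1.e+00]
F u,v,z [ 0.2  -0.77 -1.49] T [-0.01  0.05  0.02] grip 97.9 t 11.1
tool x,y in u,v: 1.0 -1.0
```

Small steps through the cone length.

Request:
{"api": "play_rows", "payload": {"deltas": "1 0 0 0; 1 0 0 0; 1 0 0 0; 1 0 0 0; 0 0 0 0; 0 0 0 0; 0 0 0 0"}}

```text
time_s: 11.68
tcp_pos: [647.5, -124.9, 49.8]
eef_rot: [0.664, 0.748, 0.0, -0.0]
force: [0.1, -0.1, -2.5]
width: 0.215
gripper_force: 97.9
```

Request:
{"api": "play_rows", "payload": {"deltas": "1 0 0 0; 1 0 0 0; 1 0 0 0; 0 0 0 0; 0 0 0 0; 0 0 0 0"}}

```text
time_s: 12.18
tcp_pos: [647.1, -121.8, 49.8]
eef_rot: [0.664, 0.748, 0.0, -0.0]
force: [-0.6, 0.2, -2.1]
width: 0.217
gripper_force: 97.9
```

```bash
python3 st.py
```

```text
tip past entry 12.01 lat(dock y) 0.37 tcpz 49.84  yawerr 0.0002 tilt [-1.e-04  1.e-04 -1.e+00]
F u,v,z [ 0.24  0.59 -2.05] T [-0.02  0.02  0.02] grip 97.9 t 12.18
tool x,y in u,v: 1.0 -1.0
```

Request:
{"api": "play_rows", "payload": {"deltas": "1.5 0 0 0; 1.5 0 0 0; 1.5 0 0 0; 1.5 0 0 0; 0 0 0 0; 0 0 0 0; 0 0 0 0"}}

```text
time_s: 12.77
tcp_pos: [646.4, -115.8, 49.8]
eef_rot: [0.664, 0.748, 0.0, -0.0]
force: [0.1, 0.8, -2.1]
width: 0.219
gripper_force: 97.8
```

Request:
{"api": "play_rows", "payload": {"deltas": "2 0 0 0; 2 0 0 0; 2 0 0 0; 2 0 0 0; 0 0 0 0; 0 0 0 0; 0 0 0 0"}}

```text
time_s: 13.35
tcp_pos: [645.5, -107.9, 49.8]
eef_rot: [0.664, 0.748, 0.0, -0.0]
force: [-0.2, 0.8, -2.4]
width: 0.219
gripper_force: 97.8
```

```bash
python3 st.py; python3 look.py d
```

```text
tip past entry 26.07 lat(dock y) 0.37 tcpz 49.81  yawerr 0.0002 tilt [-1.e-04  1.e-04 -1.e+00]
F u,v,z [ 0.85  0.07 -2.39] T [0.02 0.05 0.05] grip 97.8 t 13.35
tool x,y in u,v: 1.0 -1.0
tcp [ 645.46 -107.86   49.81] toolx yaw 1.6902 tilt z [-1.e-04  1.e-04 -1.e+00] F [-0.17  0.84 -2.39] T [-0.05  0.01  0.05] grip 0.219 97.8 t 13.35
tool shift [-51.12   0.96   1.11] twist 0.01
```

View pics/ds.png

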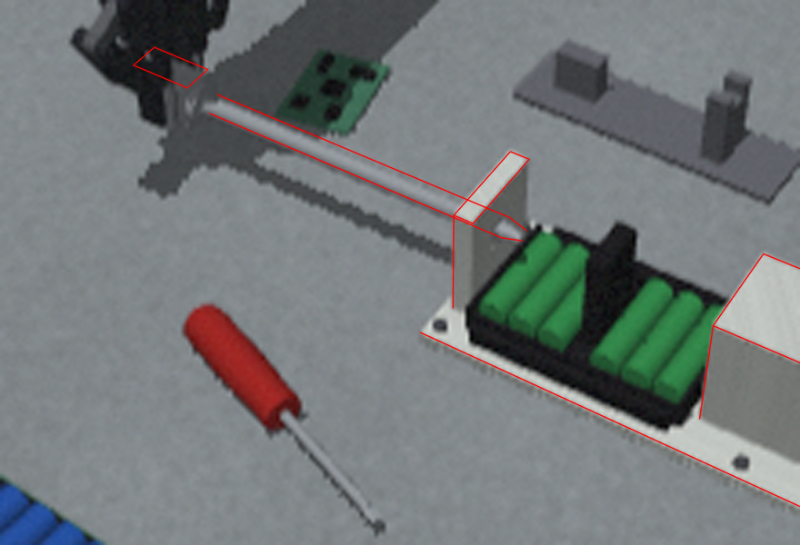

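Request:
{"api": "play_rows", "payload": {"deltas": "4 0 0 0; 5 0 0 0; 6 0 0 0; 6 0 0 0; 6 0 0 0; 5 0 0 0; 4 0 0 0; 2 0 0 0; 0 0 0 0; 0 0 0 0"}}

```text
time_s: 14.28
tcp_pos: [641.0, -70.1, 49.8]
eef_rot: [0.664, 0.748, 0.0, -0.0]
force: [0.0, 0.1, -1.7]
width: 0.221
gripper_force: 97.8
```

```bash
python3 st.py
```

```text
tip past entry 64.11 lat(dock y) 0.35 tcpz 49.82  yawerr 0.0003 tilt [-1.e-04  1.e-04 -1.e+00]
F u,v,z [ 0.07 -0.01 -1.75] T [0.05 0.07 0.07] grip 97.8 t 14.28
tool x,y in u,v: 1.0 -1.0
```

Request:
{"api": "play_rows", "payload": {"deltas": "1.5 0 0 0; 1.5 0 0 0; 1.5 0 0 0; 1.5 0 0 0; 1.5 0 0 0; 1.5 0 0 0; 1.5 0 0 0; 0 0 0 0"}}

```text
time_s: 14.95
tcp_pos: [639.7, -59.2, 49.8]
eef_rot: [0.663, 0.748, 0.0, -0.0]
force: [0.3, 0.4, -1.6]
width: 0.218
gripper_force: 97.8
```

Request:
{"api": "play_rows", "payload": {"deltas": "1 0 0 0; 1 0 0 0; 1 0 0 0; 1 0 0 0; 1 0 0 0; 0 0 0 0; 0 0 0 0"}}

```text
time_s: 15.53
tcp_pos: [639.1, -54.5, 49.8]
eef_rot: [0.664, 0.748, 0.0, -0.0]
force: [-0.6, 0.6, -0.9]
width: 0.223
gripper_force: 97.8
```

Request:
{"api": "play_rows", "payload": {"deltas": "1 0 0 0; 1 0 0 0; 1 0 0 0; 1 0 0 0; 1 0 0 0; 0 0 0 0; 0 0 0 0"}}

```text
time_s: 16.12
tcp_pos: [638.5, -49.6, 49.8]
eef_rot: [0.664, 0.748, 0.0, -0.0]
force: [-0.2, 0.3, -1.9]
width: 0.22
gripper_force: 97.8
```

```bash
python3 st.py
```

```text
tip past entry 84.79 lat(dock y) 0.36 tcpz 49.82  yawerr 0.0004 tilt [-1.e-04  4.e-04 -1.e+00]
F u,v,z [ 0.27  0.13 -1.89] T [0.05 0.02 0.04] grip 97.8 t 16.12
tool x,y in u,v: 1.0 -1.0
```

Request:
{"api": "play_rows", "payload": {"deltas": "1 0 0 0; 1 0 0 0; 1 0 0 0; 1 0 0 0; 1 0 0 0; 0 0 0 0; 0 0 0 0"}}

```text
time_s: 16.7
tcp_pos: [638.0, -44.7, 49.8]
eef_rot: [0.664, 0.748, 0.0, -0.0]
force: [0.2, -0.0, -2.4]
width: 0.219
gripper_force: 97.8
```

Request:
{"api": "play_rows", "payload": {"deltas": "1 0 0 0; 1 0 0 0; 1 0 0 0; 1 0 0 0; 1 0 0 0; 1 0 0 0; 0 0 0 0; 0 0 0 0"}}

```text
time_s: 17.37
tcp_pos: [637.3, -38.6, 49.9]
eef_rot: [0.664, 0.748, 0.0, -0.0]
force: [0.7, -0.5, -2.3]
width: 0.218
gripper_force: 97.8
```

Request:
{"api": "play_rows", "payload": {"deltas": "1.5 0 0 0; 1.5 0 0 0; 1.5 0 0 0; 1.5 0 0 0; 1.5 0 0 0; 1.5 0 0 0; 0 0 0 0; 0 0 0 0"}}

```text
time_s: 18.03
tcp_pos: [636.1, -29.4, 49.8]
eef_rot: [0.664, 0.748, 0.0, -0.0]
force: [0.7, 0.3, -3.0]
width: 0.218
gripper_force: 97.7
```

```bash
python3 st.py; python3 look.py e
```

```text
tip past entry 105.06 lat(dock y) 0.31 tcpz 49.82  yawerr 0.0004 tilt [ 0.e+00  7.e-04 -1.e+00]
F u,v,z [ 0.19 -0.7  -2.98] T [-0.18  0.19 -0.18] grip 97.7 t 18.03
tool x,y in u,v: 1.0 -1.0
tcp [636.13 -29.42  49.82] toolx yaw 1.6904 tilt z [ 0.e+00  7.e-04 -1.e+00] F [ 0.67  0.27 -2.98] T [-0.17 -0.21 -0.18] grip 0.218 97.7 t 18.03
tool shift [-130.11    0.85    1.03] twist 0.02
```

Request:
{"api": "play_rows", "payload": {"deltas": "3 0 0 0; 4 0 0 0; 4 0 0 0; 4 0 0 0; 4 0 0 0; 4 0 0 0; 3 0 0 0; 2 0 0 0; 0 0 0 0; 0 0 0 0"}}

```text
time_s: 18.97
tcp_pos: [632.8, -1.3, 49.8]
eef_rot: [0.664, 0.748, 0.0, -0.0]
force: [0.7, 0.5, -3.4]
width: 0.216
gripper_force: 97.7
```

```bash
python3 st.py
```

```text
tip past entry 133.35 lat(dock y) 0.28 tcpz 49.83  yawerr 0.0006 tilt [ 1.0e-04  1.1e-03 -1.0e+00]
F u,v,z [ 0.45 -0.77 -3.36] T [-0.26  0.2  -0.21] grip 97.7 t 18.97
tool x,y in u,v: 1.0 -1.0
```

Request:
{"api": "play_rows", "payload": {"deltas": "2 0.2 0.3 0; 2 0 0 0; 2 0 0 0; 2 0 0 0; 2 0 0 0; 1 0 0 0; 0 0 0 0; 0 0 0 0"}}

```text
time_s: 19.63
tcp_pos: [631.7, 9.3, 49.6]
eef_rot: [0.664, 0.748, 0.0, -0.0]
force: [1.6, 0.5, -3.0]
width: 0.22
gripper_force: 97.8
```

```bash
python3 st.py
```

```text
tip past entry 143.99 lat(dock y) 0.11 tcpz 49.57  yawerr 0.0004 tilt [ 1.e-04  7.e-04 -1.e+00]
F u,v,z [ 0.27 -1.63 -3.02] T [-0.16  0.09 -0.14] grip 97.8 t 19.63
tool x,y in u,v: 1.0 -1.0
```

Request:
{"api": "play_rows", "payload": {"deltas": "1 0.2 0.2 0; 1 0 0 0; 1 0 0 0; 1 0 0 0; 1 0 0 0; 1 0 0 0; 0 0 0 0; 0 0 0 0"}}

```text
time_s: 20.3
tcp_pos: [631.1, 15.2, 49.3]
eef_rot: [0.664, 0.748, 0.0, -0.0]
force: [0.6, -0.2, -1.8]
width: 0.219
gripper_force: 97.8
```

Request:
{"api": "play_rows", "payload": {"deltas": "1 0 0 0; 1 0 0 0; 1 0 0 0; 1 0 0 0; 0 0 0 0; 0 0 0 0"}}

```text
time_s: 20.8
tcp_pos: [630.7, 19.0, 49.3]
eef_rot: [0.664, 0.748, 0.0, -0.0]
force: [0.7, 0.6, -1.9]
width: 0.219
gripper_force: 97.8
```

Request:
{"api": "play_rows", "payload": {"deltas": "1 0 0 0; 1 0 0 0; 1 0 0 0; 1 0 0 0; 0 0 0 0; 0 0 0 0"}}

```text
time_s: 21.3
tcp_pos: [630.2, 23.0, 49.4]
eef_rot: [0.664, 0.748, 0.0, -0.0]
force: [0.7, 1.1, -2.6]
width: 0.219
gripper_force: 97.8
```

```bash
python3 st.py
```

```text
tip past entry 157.79 lat(dock y) -0.08 tcpz 49.35  yawerr 0.0003 tilt [ 1.e-04  4.e-04 -1.e+00]
F u,v,z [ 0.99 -0.84 -2.61] T [-0.08  0.01 -0.12] grip 97.8 t 21.3
tool x,y in u,v: 1.0 -1.0
```

Request:
{"api": "play_rows", "payload": {"deltas": "1 0 0 0; 1 0 0 0; 1 0 0 0; 1 0 0 0; 0 0 0 0; 0 0 0 0"}}

```text
time_s: 21.8
tcp_pos: [629.8, 26.9, 49.4]
eef_rot: [0.664, 0.748, 0.0, -0.0]
force: [0.7, -0.2, -2.0]
width: 0.218
gripper_force: 97.8
```

```bash
python3 st.py
```

```text
tip past entry 161.76 lat(dock y) -0.08 tcpz 49.38  yawerr 0.0003 tilt [ 1.e-04  4.e-04 -1.e+00]
F u,v,z [-0.29 -0.64 -1.96] T [-0.08  0.02 -0.06] grip 97.8 t 21.8
tool x,y in u,v: 1.0 -1.0
```

Request:
{"api": "play_rows", "payload": {"deltas": "1 0 0 0; 1 0 0 0; 0.5 0 0 0; 0 0 0 0; 0 0 0 0"}}

```text
time_s: 22.22
tcp_pos: [629.5, 29.3, 49.3]
eef_rot: [0.664, 0.748, 0.0, -0.0]
force: [0.6, 0.4, -2.6]
width: 0.217
gripper_force: 97.8
```

Request:
{"api": "play_rows", "payload": {"deltas": "0.5 0 0 0; 0.5 0 0 0; 0.5 0 0 0; 0.5 0 0 0; 0 0 0 0; 0 0 0 0"}}

```text
time_s: 22.72
tcp_pos: [629.2, 31.2, 49.4]
eef_rot: [0.664, 0.748, 0.0, -0.0]
force: [0.4, -0.3, -2.7]
width: 0.217
gripper_force: 97.8
```

Request:
{"api": "play_rows", "payload": {"deltas": "1 0 0 0; 0.5 0 0 0; 0.5 0 0 0; 0.5 0 0 0; 0 0 0 0"}}

```text
time_s: 23.13
tcp_pos: [629.1, 31.8, 49.3]
eef_rot: [0.664, 0.748, -0.001, 0.001]
force: [0.6, -4.2, -1.6]
width: 0.222
gripper_force: 97.9
```

Request:
{"api": "play_rows", "payload": {"deltas": "0.5 0 0 0; 0.5 0 0 0; 0 0 0 0; 0 0 0 0"}}

```text
time_s: 23.47
tcp_pos: [629.0, 31.8, 49.4]
eef_rot: [0.664, 0.747, -0.001, 0.001]
force: [0.9, -6.3, 1.1]
width: 0.219
gripper_force: 97.9
```

```bash
python3 st.py
```

```text
tip past entry 166.73 lat(dock y) 0.08 tcpz 49.36  yawerr -0.0015 tilt [-0.     -0.0034 -1.    ]
F u,v,z [-6.32 -0.19  1.06] T [0.02 1.06 0.01] grip 97.9 t 23.47
tool x,y in u,v: 1.0 -1.0
```

Request:
{"api": "play_rows", "payload": {"deltas": "0.6 0 0 0; 0.6 0 0 0; 0.6 0 0 0; 0 0 0 0; 0 0 0 0; 0 0 0 0"}}

```text
time_s: 23.97
tcp_pos: [628.9, 31.9, 49.4]
eef_rot: [0.665, 0.747, -0.002, 0.002]
force: [0.0, -8.0, -0.5]
width: 0.219
gripper_force: 98.0
```

```bash
python3 st.py
```

```text
tip past entry 166.77 lat(dock y) 0.15 tcpz 49.40  yawerr -0.0024 tilt [-0.     -0.0056 -1.    ]
F u,v,z [-7.94  0.94 -0.51] T [0.09 1.36 0.04] grip 98.0 t 23.97
tool x,y in u,v: 1.0 -1.0
```

Request:
{"api": "play_rows", "payload": {"deltas": "0.6 0 0 0; 0.6 0 0 0; 0 0 0 0; 0 0 0 0; 0 0 0 0; 0 0 0 0; 0 0 0 0; 0 0 0 0; 0 0 0 0; 0 0 0 0"}}

```text
time_s: 24.8
tcp_pos: [628.9, 31.9, 49.4]
eef_rot: [0.665, 0.747, -0.003, 0.002]
force: [0.8, -10.9, -0.8]
width: 0.217
gripper_force: 98.1
```

```bash
python3 st.py
```

```text
tip past entry 166.80 lat(dock y) 0.18 tcpz 49.41  yawerr -0.0030 tilt [ 0.     -0.0071 -1.    ]
F u,v,z [-10.95   0.49  -0.79] T [0.1  1.54 0.12] grip 98.1 t 24.8
tool x,y in u,v: 1.0 -1.0
```

Request:
{"api": "play_rows", "payload": {"deltas": "0 0 0 0; 0 0 0 0; 0 0 0 0; 0 0 0 0; 0 0 0 0; 0 0 0 0"}}

```text
time_s: 25.3
tcp_pos: [628.9, 31.9, 49.4]
eef_rot: [0.665, 0.747, -0.003, 0.002]
force: [2.0, -9.3, 0.8]
width: 0.22
gripper_force: 98.1
```

Request:
{"api": "play_rows", "payload": {"deltas": "-1 0 0 0; -1 0 0 0; -1 0 0 0; -0.5 0 0 0; 0 0 0 0; 0 0 0 0; 0 0 0 0"}}

```text
time_s: 25.88
tcp_pos: [629.1, 31.8, 49.3]
eef_rot: [0.664, 0.747, -0.001, 0.001]
force: [0.9, -6.0, -0.6]
width: 0.221
gripper_force: 97.9
```

```bash
python3 st.py
```

```text
tip past entry 166.72 lat(dock y) 0.05 tcpz 49.33  yawerr -0.0015 tilt [ 0.     -0.0027 -1.    ]
F u,v,z [-6.1  -0.13 -0.65] T [-0.03  1.02  0.04] grip 97.9 t 25.88
tool x,y in u,v: 1.0 -1.0
```

Request:
{"api": "play_rows", "payload": {"deltas": "-0.5 0 0 0; -0.5 0 0 0; -0.5 0 0 0; 0 0 0 0; 0 0 0 0; 0 0 0 0"}}

```text
time_s: 26.38
tcp_pos: [629.1, 31.8, 49.3]
eef_rot: [0.664, 0.748, -0.0, 0.0]
force: [1.5, -5.0, -1.1]
width: 0.218
gripper_force: 97.9
```

Request:
{"api": "play_rows", "payload": {"deltas": "0 0 0 0; 0 0 0 0; 0 0 0 0; 0 0 0 0; 0 0 0 0; 0 0 0 0; 0 0 0 0; 0 0 0 0", "gripper": 1}}

```text
time_s: 27.05
tcp_pos: [629.0, 32.7, 49.4]
eef_rot: [0.664, 0.748, 0.0, -0.0]
force: [0.9, -0.2, 0.4]
width: 1.0
gripper_force: 0.0
```

```bash
python3 st.py
```

```text
tip past entry 167.60 lat(dock y) -0.05 tcpz 49.37  yawerr 0.0001 tilt [ 0.e+00  2.e-04 -1.e+00]
F u,v,z [-0.29 -0.82  0.42] T [ 0.01  0.02 -0.  ] grip 0.0 t 27.05
tool x,y in u,v: 1.0 -1.0
```

Lift away and check.

Request:
{"api": "play_rows", "payload": {"deltas": "0 0 -5 0; 0 0 -10 0; 0 0 -20 0; 0 0 -25 0; 0 0 -30 0; 0 0 -30 0; 0 0 -20 0; 0 0 0 0; 0 0 0 0; 0 0 0 0"}}

```text
time_s: 27.88
tcp_pos: [628.4, 32.3, 189.1]
eef_rot: [0.664, 0.748, -0.0, -0.0]
force: [-0.0, -0.3, 0.2]
width: 1.006
gripper_force: 0.0
```

Run:
```python
from ov import *
from cell import manip
d=manip.camera("scene"); np.savez("scenef.npz",**d)
u=Rz(1.69)[:,0]; ent=np.array([611,187.5,50])-82*u; o=ent+u*(166.7-242)
im=overlay(d,rod_segs([*o,1.69,0],d)+dock_segs([611,187.5,1.6905],"scene"),(220,190,460,350),3.3,"pics/f.png")
print(im.shape,manip.state()["force"])
```

```text
(528, 792, 3) [-0.70506773  0.03353694 -0.33862958]
```

View pics/f.png

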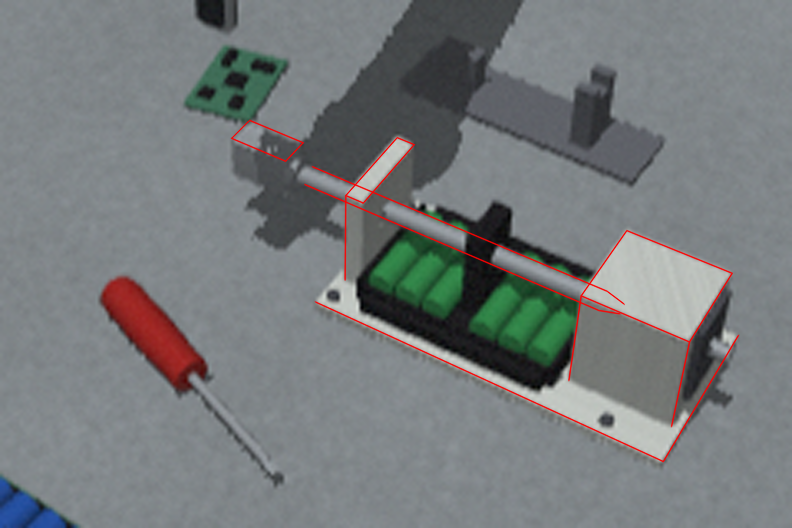

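```bash
python3 -c "
from cell import manip
print(manip.job_done())"
```

```text
the job is handed in; nothing more can be done
None
```

I slid the long rod through the cheek and lug into the far block, stopping on a rigid contact about 14.7 mm past the mouth, which I take to be the depth stop. I pressed it there at about 10 N for a second, released it, backed the arm off and handed the job in; the last picture showed the rod in place, but no verdict came back.

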